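# Weigh out the spent water-filter cartridge and fit the dry one

## Task

One of the two look-alike water-filter cartridges on the counter is spent and waterlogged, heavier than the brass weight on the kitchen balance; the other is dry and lighter. Weigh a cartridge first by standing it gently on the empty pan and letting go, then push the dry one fully home in the stiff seat of the filter housing, firmly but never with more than 25 N, and finish with the spent one standing on the pan, holding that side of the beam down. Leave the other things on the counter where they are.

Things in the scene. Friction and masses are not known exactly. Their poses are not given: they have to be found in the camera images.
- cartridge_a: one of two outwardly identical white plastic filter cartridges, upright cylinder 44 mm diameter, 90 mm tall, lower 6 mm tapering to 38 mm diameter; dry about 0.14 kg, spent about 0.34 kg, which one is spent changes from start to start. The filling is sealed inside and can shift about 1.5 mm. Starts upright on the counter. Origin at the centre of its underside, z up
- cartridge_b: the other cartridge, same looks and size as cartridge_a; origin at the centre of its underside, z up
- pan_seat (a point): centre of the upper face of the balance's empty weighing pan (round steel dish, 92 mm over all, 87 mm inside, rim 5 mm above this face); about 103 mm above the counter with the beam level. The pan stays level while rising or sinking about 15 mm each way as the beam tips. The point moves with the pan
- beam (a joint): tilt of the balance beam in rad, 0 level; -0.12 (stop) = weighing pan up, brass-weight side down, as at the start; +0.12 (stop) = weighing pan down. A load on the pan lighter than about 0.23 kg leaves it at -0.12, a heavier one takes it to +0.12. It settles within about 1.5 s of letting go
- balance: fixed stand of the balance, grey, base 100 x 130 x 18 mm, pivot uprights 85 mm high, scale plate behind the needle to 144 mm high; origin at the centre of its underside; the beam runs along its y axis with the empty weighing pan centred 130 mm from the pivot on the -y side and the pan with the captive brass weight (50 mm tall knob shape, fixed to its pan) 130 mm on the +y side
- housing: fixed grey filter housing, block 96 x 96 x 60 mm with a short steel pipe stub on its +x face; round vertical socket of 49 mm diameter in the middle of its top, with a 4 mm chamfer; origin at the centre of its underside, z up
- housing_mouth (a point): centre of the socket's mouth, at the level of the housing's top face, 60 mm above the counter
- seat_top (a point): centre of the upper face of the sliding seat inside the socket (black rubber disc 45 mm diameter), on which the cartridge's underside rests; 20 mm below the mouth when joint seat is 0 and 36 mm below it when fully home
- seat (a joint): how far the seat has been pushed down, m; starts at 0 to 0.005, fully home (hard stop) at 0.016. It is stiff: it takes about 12 N to slide it, stays where it is left, and resists more when pushed fast (20 N per m/s). At the hard stop the force rises well above that within a millimetre or two of further commanded travel; while it slides the loaded arm lags its commanded height by some millimetres
- spoon: wooden spoon lying on the counter, about 20 mm high; a bystander
- dish: small blue ceramic dish 80 mm across, 25 mm high; a bystander
- mug: white mug, 80 mm across, 90 mm high, with a handle; a bystander
- mill: dark wooden pepper mill, 52 mm across, 145 mm high; a bystander
- soap: white plastic bottle, 60 mm across, 140 mm high; a bystander
- jar: amber glass jar, 70 mm across, 90 mm high; a bystander
Mind the look-alikes: they are no part of the job. Leave any green look-alike of the cartridge_a alone.

How it is judged:
On the way, in this order (a step that is already met when the one before it is completed fails the run):
1. a cartridge stands on the weighing pan, let go (((horizontal distance between cartridge_a and pan_seat below 0.024 m and z of cartridge_a in the frame of pan_seat between -0.004 and 0.005 m and angle between cartridge_a's own z axis and vertical below 0.1 rad and contact force between cartridge_a and the fingers below 0.1 N) or (horizontal distance between cartridge_b and pan_seat below 0.024 m and z of cartridge_b in the frame of pan_seat between -0.004 and 0.005 m and angle between cartridge_b's own z axis and vertical below 0.1 rad and contact force between cartridge_b and the fingers below 0.1 N))), for 0.5 s.
2. a cartridge is pushed fully home in the filter housing (((horizontal distance between cartridge_a and seat_top below 0.007 m and z of cartridge_a in the frame of seat_top between -0.004 and 0.003 m and angle between cartridge_a's own z axis and vertical below 0.12 rad and value of joint seat above 0.0145 m) or (horizontal distance between cartridge_b and seat_top below 0.007 m and z of cartridge_b in the frame of seat_top between -0.004 and 0.003 m and angle between cartridge_b's own z axis and vertical below 0.12 rad and value of joint seat above 0.0145 m))), for 0.2 s.
At the end, for the whole second after the job is handed in: One cartridge stands at rest on the pan within 24 mm of its centre, upright (0.1 rad), beam over 0.10; the other stands in the housing, upright, underside within 3 mm of the seat and 7 mm of its axis, seat over 0.0145 (((horizontal distance between cartridge_a and pan_seat below 0.024 m and z of cartridge_a in the frame of pan_seat between -0.004 and 0.005 m and angle between cartridge_a's own z axis and vertical below 0.1 rad and horizontal distance between cartridge_b and seat_top below 0.007 m and z of cartridge_b in the frame of seat_top between -0.004 and 0.003 m and angle between cartridge_b's own z axis and vertical below 0.12 rad and value of joint seat above 0.0145 m and linear speed of each of cartridge_a, cartridge_b below 0.02 m/s) or (horizontal distance between cartridge_b and pan_seat below 0.024 m and z of cartridge_b in the frame of pan_seat between -0.004 and 0.005 m and angle between cartridge_b's own z axis and vertical below 0.1 rad and horizontal distance between cartridge_a and seat_top below 0.007 m and z of cartridge_a in the frame of seat_top between -0.004 and 0.003 m and angle between cartridge_a's own z axis and vertical below 0.12 rad and value of joint seat above 0.0145 m and linear speed of each of cartridge_b, cartridge_a below 0.02 m/s)) and value of joint beam above 0.1 rad); the robot touches nothing.
It fails at once if a cartridge pressed on the filter housing or its seat with more than 25 N (contact force between any of cartridge_a, cartridge_b and housing above 25 N).
It fails at once if more than 15 N put on the balance (set down or handled roughly) (contact force between any of cartridge_a, cartridge_b, the arm, the fingers and balance above 15 N).
It fails at once if a bystander moved by more than 30 mm (distance of any of spoon, dish, mug, mill, soap, jar from where it was at the start of the episode above 0.03 m).
It also fails if it takes over 69 s, if anything falls off the work surface, if the arm or the gripper's body presses on something with over 40 N, if the wrist force passes 120 N, or if a joint passes its speed limit or range.

## Robot

A 7-joint arm with a two-finger parallel gripper is mounted at the origin on the work surface. World frame = base frame: x ahead of the robot, y to its left, z up, the work surface at z = 0. Lengths are in m, angles in rad, forces in N, time in s.
With the tool pointing down it reaches from about 0.425 to 0.825 m from the base axis. Payload 3.6 kg.
Tool frame: the origin (TCP) lies midway between the tips of the shut fingers; the grasp point (between the pads) lies 19 mm behind it; z points along the fingers, y is the line along which they close (so a half turn about z gives the same grasp; the last joint's range is limited). The gripper opens to 93 mm and grips with 3 to 60 N. Pads are 15 mm wide; open, the fingers measure 128 mm over their backs; the gripper's body (75 mm by 188 mm) begins 65 mm behind the grasp point.
Start: joints at [1.077, 0.615, -0.013, 1.423, 0.008, 1.103, -0.04], TCP at [0.293, -0.58, 0.179] pointing down, gripper open.
Joint ranges: [-3.12, 3.12], [-0.3, 2.06], [-1.34, 1.32], [0.26, 2.42], [-1.36, 4.5], [0.01, 1.98], [-2.84, 2.84]. Speed limits (rad/s): [2.79, 2.79, 3.14, 3.14, 3.14, 3.14, 3.14].

## Interface

Orientations are given as a rotation vector (axis times angle).
In Python, from workcell import read_state, vision, workorder gives the robot as it stands.
- The arm moves only by the tool apply_moves, never from a script. Its argument "rows" is a list of rows, each a list of 3 entries, a list of its own where there are three numbers: the turn, a rotation vector about the world's x, y, z in units of 10 degrees (1.0 is 10 degrees), then the shift along the world's x, y, z in cm, then the opening, from 0 (shut) to 1 (fully open). In form: [[[rx, ry, rz], [x, y, z], jaw], ...]. A call has exactly 8 rows; each row shifts and turns the commanded pose from where the row before left it; what a row does not reach is not made up. A row lasts 1/8 s, in which the tool goes at most 62.5 mm and 10.7 degrees, less where a joint would pass 70% of its speed; a pose out of reach is approached as far as the arm can. A call with a gripper value outside its range is refused whole. The fingers move at their own pace and stop on an object; "grip_force" is the grip in N (left out, the last holds). Time passes only in rows, so rows that do not move let the fingers close, or fill a call up. It gives the time, the measured TCP pose, the force, the opening and the grip force at its end, in the units of the state.
- read_state(): the state, without advancing time (a new reading comes with each control period).
- vision.get_image(name): name is "scene" or "side" or "wrist"; returns (picture, depth): 480x640x3 uint8, red, green, blue; 480x640 float32, m along the optical axis (not along the pixel's ray), 0 where there is no reading.
- vision.get_calibration(name): a dict with "intrinsics" (3x3 intrinsics, pixels), "R" (3x3) and "t" (3): a world point X has camera coordinates R X + t. Camera axes: x right, y down, z forward; pixel columns grow to the right and rows downward; lengths in m; the calibration is good to about 2 mm. A picture is of the moment at which its call begins: read the wrist's pose just before it. get_calibration takes no time and is no camera call; for the wrist camera it gives the pose at the moment of the call.
- workorder.hand_in(): hands the job in; it is judged then, once.
The state is a dict: "clock": time; "q": joint angles; "dq": joint speeds; "effort": joint torques, N m; "tcp_pos": TCP position; "orientation": TCP orientation; "wrist_force": force on the tool from outside, world axes, zero at the start; "wrist_torque": the same for the moment, N m; "width": opening from 0.0 (shut) to 1.0 (fully open); "grip_force": force on a finger pad.
Only numpy, scipy, OpenCV 4.12 (cv2) and the standard library are available. Lean on these libraries where they do the work, as an engineer would, in place of code of your own. Each camera call takes 0.05 s, during which the arm holds its last target. There are 200 camera calls.

## Working session

There is one attempt and no reset: what is moved stays moved. The work goes in short steps, Python scripts to look and compute and a tool call to move; the robot and the scene stay as the last step left them, time stands still between calls to the robot, and variables do not carry over. Pictures are saved under pics/ and viewed, at most 10 in all, crops included, and the job is handed in when it is done.

Besides the shell and the picture viewer there is one more tool, called as name(argument=value, ...), one argument or row to a line, values as JSON. apply_moves: Moves the arm, as the interface text tells. Its arguments: {"type":"object","properties":{"rows":{"type":"array"},"grip_force":{"type":"number"}},"required":["rows"]}

```bash
mkdir -p pics; ls; cat > h.py <<'E'
import numpy as np, cv2
from workcell import read_state, vision, workorder
def grab(n,f=None):
    c=vision.get_calibration(n); im,d=vision.get_image(n)
    if f: cv2.imwrite('pics/'+f,im[:,:,::-1])
    return im,d,c
def pts(d,c):
    K=np.array(c['intrinsics']);R=np.array(c['R']);t=np.array(c['t'])
    v,u=np.mgrid[:480,:640]
    P=np.stack([(u-K[0,2])/K[0,0]*d,(v-K[1,2])/K[1,1]*d,d],-1)
    return (P-t)@R
def ray(c,u,v,z):
    K=np.array(c['intrinsics']);R=np.array(c['R']);t=np.array(c['t'])
    r=R.T@np.linalg.solve(K,[u,v,1.]);o=-R.T@t
    return o+r*(z-o[2])/r[2]
E
python3 - <<'E'
from h import *
s=read_state();print({k:np.round(v,3) for k,v in s.items()})
a=grab('scene');b=grab('side')
np.savez('first.npz',a=a[0],ad=a[1],b=b[0],bd=b[1])
for n,x in (('scene',a),('side',b)):
    cv2.imwrite(f'pics/{n}0.png',x[0][:,:,::-1]); print(n,-np.array(x[2]['R']).T@x[2]['t'], x[2]['intrinsics'][0][0],np.array(x[2]['R'])[2])
E
```

```text
pics
{'clock': np.float64(0.0), 'q': array([ 1.077,  0.616, -0.013,  1.425,  0.008,  1.103, -0.04 ]), 'dq': array([ 0.   , -0.   , -0.001,  0.   ,  0.   , -0.001,  0.001]), 'effort': array([-0.0000e+00, -4.5894e+01,  2.0900e-01, -1.6575e+01, -6.1000e-02,
        2.1000e-02,  0.0000e+00]), 'tcp_pos': array([ 0.293, -0.579,  0.178]), 'orientation': array([-3.054e+00, -7.280e-01,  1.000e-03]), 'wrist_force': array([0.156, 0.204, 0.578]), 'wrist_torque': array([ 0.109,  0.03 , -0.006]), 'grip_force': np.float64(0.0), 'width': np.float64(0.999)}
scene [ 1.26759931 -0.13965992  1.13444164] 529.2097744015305 [-0.54972926  0.07316383 -0.83213268]
side [-0.15298478  1.02729263  0.79017168] 543.50012643448 [ 0.49983392 -0.71762599 -0.48495256]
```

View pics/scene0.png

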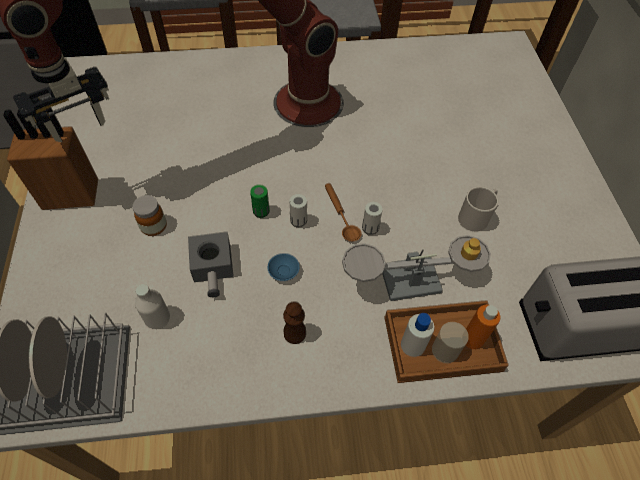

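View pics/side0.png

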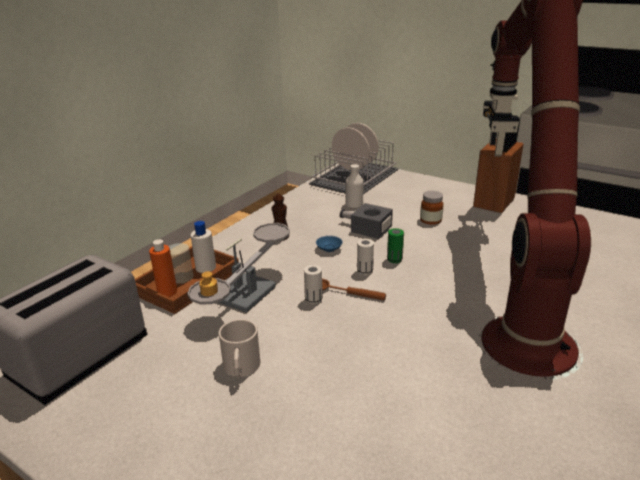

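Scene picture: white cylinders with dark marks at (299,211) and (372,218) are the cartridges. What could be mistaken for them: the green look-alike (260,201), the soap (152,306) and the mug (478,210). The housing is at (210,255), the empty pan at (363,263), and the brass pan at (469,253). I'll measure these now.

```bash
python3 - <<'E'
from h import *
f=np.load('first.npz')
for cam,im,d in (('scene',f['a'],f['ad']),('side',f['b'],f['bd'])):
    c=vision.get_calibration(cam);P=pts(d,c);ok=d>0
    def top(name,x0,x1,y0,y1,zlo,zhi):
        m=ok&(P[...,2]>zlo)&(P[...,2]<zhi)&(P[...,0]>x0)&(P[...,0]<x1)&(P[...,1]>y0)&(P[...,1]<y1)
        q=P[m]
        if len(q)<8: print(cam,name,len(q));return
        (cx,cy),r=cv2.minEnclosingCircle(q[:,:2].astype(np.float32))
        print(cam,name,len(q),'mean',q.mean(0).round(3),'circ',round(cx,3),round(cy,3),round(r,3),'z90',np.percentile(q[:,2],90).round(4))
    if cam=='scene':
        cen={}
        for n,(u,v,z) in dict(A=(299,200,.09),B=(373,208,.09),green=(260,190,.09),hous=(209,250,.06),pan=(363,262,.118),bpan=(469,253,.09),dish=(284,268,.025),spoon=(343,212,.01),mill=(294,310,.145),mug=(480,197,.09)).items():
            cen[n]=ray(c,u,v,z); print(n,cen[n].round(3))
    for n,zl,zh in (('A',.083,.1),('B',.083,.1),('green',.083,.1),('hous',.055,.068),('pan',.108,.13)):
        x,y=cen[n][:2];w=.05 if n not in('hous','pan') else .065
        top(n,x-w,x+w,y-w,y+w,zl,zh)
    if cam=='scene':
        m=ok&(P[...,2]>.055)&(P[...,2]<.068)&(np.hypot(P[...,0]-cen['hous'][0],P[...,1]-cen['hous'][1])<.075)
        print('house rect',cv2.minAreaRect(P[m][:,:2].astype(np.float32)))
        # socket: dark pixels inside
        g=cv2.cvtColor(im,cv2.COLOR_RGB2GRAY)
        print(g[235:275:4,190:232:3])
crop=cv2.resize(f['a'][170:310,180:420][:,:,::-1],None,fx=3.3,fy=3.3,interpolation=cv2.INTER_CUBIC)
cv2.imwrite('pics/crop.png',crop)
E
```

```text
A [ 0.449 -0.072  0.09 ]
B [0.492 0.108 0.09 ]
green [ 0.407 -0.167  0.09 ]
hous [ 0.556 -0.3    0.06 ]
pan [0.662 0.053 0.118]
bpan [0.646 0.31  0.09 ]
dish [ 0.603 -0.124  0.025]
spoon [0.438 0.045 0.01 ]
mill [ 0.778 -0.113  0.145]
mug [0.485 0.384 0.09 ]
scene A 222 mean [ 0.454 -0.075  0.092] circ 0.452 -0.074 0.024 z90 0.095
scene B 228 mean [0.497 0.108 0.092] circ 0.495 0.108 0.023 z90 0.095
scene green 220 mean [ 0.413 -0.171  0.092] circ 0.412 -0.17 0.024 z90 0.095
scene hous 1155 mean [ 0.558 -0.301  0.062] circ 0.553 -0.301 0.069 z90 0.0647
scene pan 1288 mean [0.663 0.053 0.121] circ 0.663 0.053 0.051 z90 0.1252
house rect ((0.5550451278686523, -0.30095967650413513), (0.10335531085729599, 0.09655962884426117), 3.190138578414917)
[[150 128 115 108  94  78  79  79  82  80  80  80  79 152]
 [ 80  81  81  81  80  81  81  80  80  79  80  80  82 136]
 [ 79  81  80  81  67  59  44  45  61  79  81  81  81  52]
 [ 81  82  80  61  28  35  37  32  43  43  79  80  80  22]
 [ 79  80  79  24  28  21  21  27  24  23  77  83  81  52]
 [ 79  83  81  48  10  21  24  30  23  44  80  80  81  68]
 [ 79  81  81  82  73  43  32  63  80  80  81  81  78  79]
 [ 76  82  83  82  81  79  81  81  81  79  80  78  81  82]
 [ 79  79  81  82  83  69  61  48  45  35  32  37  37  37]
 [ 78  35  37  35  38  34  33 111  43  37  37  38  36  36]]
side A 153 mean [ 0.451 -0.068  0.09 ] circ 0.453 -0.072 0.024 z90 0.0933
side B 189 mean [0.494 0.115 0.09 ] circ 0.496 0.111 0.024 z90 0.0931
side green 135 mean [ 0.411 -0.165  0.091] circ 0.414 -0.167 0.025 z90 0.0935
side hous 446 mean [ 0.556 -0.295  0.061] circ 0.557 -0.297 0.067 z90 0.0636
side pan 575 mean [0.666 0.055 0.121] circ 0.668 0.056 0.054 z90 0.1249
```

View pics/crop.png

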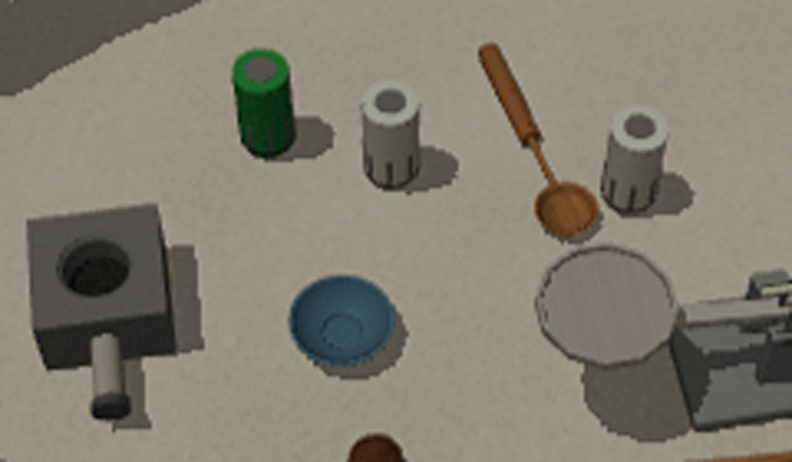

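The close crop confirms it: the cartridges are the white ones, A (392,130 in the crop) and B (636,160). The green one beside them is the look-alike. Measured positions are A (0.453,-0.073), B (0.495,0.109), pan (0.664,0.054) and housing (0.555,-0.300). I'm going to A first.

apply_moves(
  rows=[
    [[0,0,0],[0,6,0],1],
    [[0,0,0],[0,6,0],1],
    [[0,0,0],[0,6,0],1],
    [[0,0,0],[2.7,5.4,0],1],
    [[0,0,0],[2.7,5.4,0],1],
    [[0,0,0],[2.7,5.4,0],1],
    [[0,0,0],[2.7,5.4,0],1],
    [[0,0,0],[2.7,5.4,0],1],
  ],
  grip_force=30,
)

```text
clock: 1.1
tcp_pos: [0.4286, -0.1284, 0.1787]
orientation: [3.056, 0.728, 0.0]
wrist_force: [1.5, -1.4, -0.4]
width: 0.999
grip_force: 0.0
```

apply_moves(
  rows=[
    [[0,0,0],[1.25,2.8,0],1],
    [[0,0,0],[1.2,2.7,0],1],
    [[0,0,0],[0,0,-2],1],
    [[0,0,0],[0,0,-4],1],
    [[0,0,0],[0,0,-4],1],
    [[0,0,0],[0,0,-3],1],
    [[0,0,0],[0,0,0],0.3],
    [[0,0,0],[0,0,0],0.3],
  ],
  grip_force=30,
)

```text
clock: 2.1
tcp_pos: [0.4533, -0.0752, 0.0495]
orientation: [3.056, 0.728, 0.002]
wrist_force: [-0.2, 0.2, 0.1]
width: 0.835
grip_force: 0.0
```

```bash
python3 -c "
from h import *
im,d,c=grab('wrist','w1.png');s=read_state();print(s['tcp_pos'],s['width'],s['grip_force'],s['wrist_force'])"
```

```text
[ 0.45367891 -0.07526524  0.04987092] 0.7941418969214219 0.0 [ 0.25485678  0.22539415 -0.74158752]
```

View pics/w1.png

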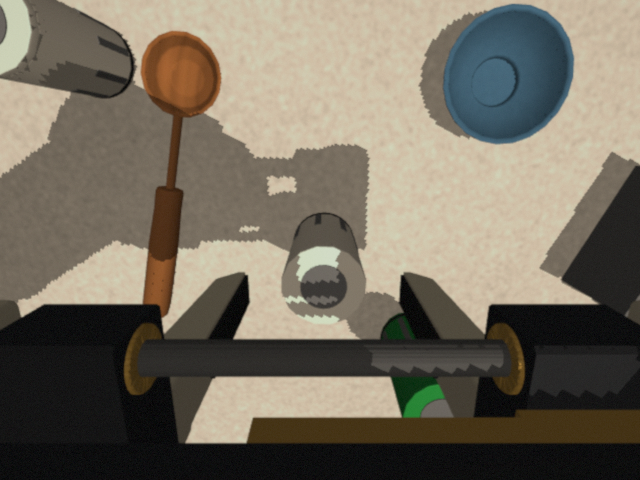

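The wrist view shows the cartridge between the fingers, top at (323,287). I'll check the across-pad offset numerically.

```bash
python3 -c "
from h import *
im,d,c=grab('wrist');s=read_state();P=pts(d,c)
t=s['tcp_pos'];print(t,s['width'])
K=np.array(c['intrinsics']);x=np.array(c['R'])@t+c['t'];print('tcp px',(K@x/x[2]))
m=(d>0)&(P[...,2]>.083)&(P[...,2]<.098)
m[:, :270]=0;m[:,380:]=0;m[335:]=0
q=P[m];print(len(q),q.mean(0),cv2.minEnclosingCircle(q[:,:2].astype(np.float32)))
e=ray(c,323,285,.09);print(e)
"
```

```text
[ 0.4537536 -0.0752725  0.0500025] 0.744346808141755
tcp px [325.10756094 263.67424562   1.        ]
5444 [ 0.45633601 -0.07221412  0.09050145] ((0.45479944348335266, -0.07289912551641464), 0.022223927080631256)
[ 0.45566612 -0.0728671   0.09      ]
```

apply_moves(
  rows=[
    [[0,0,0],[0.1,0.2,0],0.3],
    [[0,0,0],[0,0,0],0.3],
    [[0,0,0],[0,0,0],0.3],
    [[0,0,0],[0,0,0],0.3],
    [[0,0,0],[0,0,0],0.3],
    [[0,0,0],[0,0,0],0.3],
    [[0,0,0],[0,0,1],0.3],
    [[0,0,0],[0,0,1],0.3],
  ],
  grip_force=30,
)

```text
clock: 3.2
tcp_pos: [0.4532, -0.0731, 0.0692]
orientation: [-3.056, -0.728, 0.001]
wrist_force: [0.2, -0.6, -0.2]
width: 0.305
grip_force: 0.0
```

```bash
python3 -c "
from h import *
im,d,c=grab('wrist');cv2.imwrite('pics/w2.png',im[:,:,::-1]);b,bd,bc=grab('side','s2.png')
cv2.imwrite('pics/w2.png',np.hstack([cv2.resize(im,(400,300)),b[170:320,300:500].repeat(2,0).repeat(2,1)])[:,:,::-1])
P=pts(d,c)
s=read_state();print(s['tcp_pos'],s['width'],s['grip_force'])"
```

```text
[ 0.45424351 -0.07321102  0.06971804] 0.300794622546079 0.0
```

View pics/w2.png

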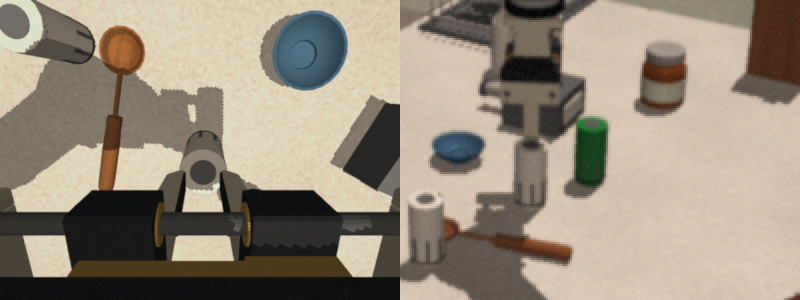

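The cartridge is still standing (side crop, 530,170) but isn't held. I'll measure where it is relative to the fingers.

```bash
python3 -c "
from h import *
im,d,c=grab('wrist');s=read_state();P=pts(d,c);t=s['tcp_pos'];print(t)
K=np.array(c['intrinsics'])
for dz in (0,.019):
  x=np.array(c['R'])@(t+[0,0,dz])+c['t'];print('tcp px',(K@x/x[2]))
m=(d>0)&(P[...,2]>.083)&(P[...,2]<.098);m[:,:270]=0;m[:,380:]=0;m[335:]=0
n,l,st,ce=cv2.connectedComponentsWithStats(m.astype(np.uint8))
for i in range(1,n):
  if st[i,4]>200: q=P[l==i];print(st[i],ce[i],q.mean(0),cv2.minEnclosingCircle(q[:,:2].astype(np.float32)))
for u in (270,280,290,325,350,360,370):
  print(u,[tuple(P[v,u].round(3)) for v in (270,290,320)])
im,d,c=grab('side');P=pts(d,c)
m=(d>0)&(P[...,2]>.08)&(P[...,2]<.1)&(np.hypot(P[...,0]-.455,P[...,1]+.073)<.06);q=P[m];print(len(q),q.min(0),q.max(0))
m=(d>0)&(P[...,2]>.02)&(P[...,2]<.04)&(np.hypot(P[...,0]-.455,P[...,1]+.073)<.06);q=P[m];print(len(q),q.min(0),q.max(0),q.mean(0))
"
```

```text
[ 0.45388063 -0.0731449   0.06921492]
tcp px [324.66727216 263.91042629   1.        ]
tcp px [324.78473235 275.15273543   1.        ]
[ 288  235   76   75 4032] [324.57490079 271.41393849] [ 0.45652119 -0.07166343  0.09052413] ((0.45506128668785095, -0.07313825190067291), 0.022248877212405205)
270 [(np.float64(0.406), np.float64(-0.046), np.float64(0.0)), (np.float64(0.452), np.float64(-0.046), np.float64(0.133)), (np.float64(0.454), np.float64(-0.05), np.float64(0.159))]
280 [(np.float64(0.41), np.float64(-0.054), np.float64(-0.0)), (np.float64(0.454), np.float64(-0.05), np.float64(0.133)), (np.float64(0.456), np.float64(-0.053), np.float64(0.16))]
290 [(np.float64(0.449), np.float64(-0.054), np.float64(0.091)), (np.float64(0.455), np.float64(-0.055), np.float64(0.13)), (np.float64(0.449), np.float64(-0.059), np.float64(0.145))]
325 [(np.float64(0.458), np.float64(-0.071), np.float64(0.091)), (np.float64(0.447), np.float64(-0.077), np.float64(0.091)), (np.float64(0.386), np.float64(-0.108), np.float64(0.001))]
350 [(np.float64(0.464), np.float64(-0.084), np.float64(0.092)), (np.float64(0.452), np.float64(-0.09), np.float64(0.089)), (np.float64(0.396), np.float64(-0.128), np.float64(0.001))]
360 [(np.float64(0.467), np.float64(-0.089), np.float64(0.092)), (np.float64(0.47), np.float64(-0.082), np.float64(0.132)), (np.float64(0.467), np.float64(-0.081), np.float64(0.155))]
370 [(np.float64(0.444), np.float64(-0.121), np.float64(-0.001)), (np.float64(0.473), np.float64(-0.086), np.float64(0.133)), (np.float64(0.471), np.float64(-0.083), np.float64(0.16))]
163 [ 0.43061073 -0.09590096  0.08014705] [ 0.47387405 -0.04945533  0.09627483]
107 [ 0.43033107 -0.08812948  0.02012187] [ 0.47183687 -0.04610155  0.03981099] [ 0.44632073 -0.06041907  0.02950446]
```

```bash
python3 -c "
from h import *
s=read_state();t=s['tcp_pos'];print(t,s['width'])
for n in ('wrist','side','scene'):
  im,d,c=grab(n);P=pts(d,c)
  print(n,'cam',-np.array(c['R']).T@c['t'])
  r=np.hypot(P[...,0]-t[0],P[...,1]-t[1])
  for z in np.arange(.06,.22,.01):
    m=(d>0)&(r<.09)&(P[...,2]>z)&(P[...,2]<z+.01);q=P[m]
    if len(q)>3: print(round(z,2),len(q),q.min(0)[:2].round(3),q.max(0)[:2].round(3))
  if n=='side': cv2.imwrite('pics/s3.png',cv2.resize(im[130:290,300:460],None,fx=3.7,fy=3.7)[:,:,::-1])
"
```

```text
[ 0.45355207 -0.07312331  0.06885662] 0.29600835829650873
wrist cam [ 0.51992661 -0.03875707  0.27537667]
0.06 218 [ 0.45  -0.089] [ 0.477 -0.051]
0.07 255 [ 0.45 -0.09] [ 0.477 -0.051]
0.08 813 [ 0.433 -0.093] [ 0.477 -0.051]
0.09 3354 [ 0.433 -0.092] [ 0.476 -0.051]
0.1 35 [ 0.452 -0.085] [ 0.471 -0.05 ]
0.11 462 [ 0.441 -0.093] [ 0.475 -0.043]
0.12 646 [ 0.441 -0.094] [ 0.475 -0.043]
0.13 814 [ 0.441 -0.094] [ 0.475 -0.042]
0.14 904 [ 0.441 -0.095] [ 0.475 -0.042]
0.15 793 [ 0.445 -0.09 ] [ 0.473 -0.046]
0.16 702 [ 0.439 -0.09 ] [ 0.473 -0.048]
0.17 188 [ 0.438 -0.09 ] [ 0.471 -0.05 ]
0.18 421 [ 0.439 -0.09 ] [ 0.468 -0.054]
0.19 5371 [ 0.409 -0.147] [0.521 0.016]
0.2 14211 [ 0.415 -0.144] [0.513 0.011]
0.21 35019 [ 0.444 -0.122] [0.511 0.003]
side cam [-0.15298478  1.02729263  0.79017168]
0.06 77 [ 0.402 -0.153] [ 0.472 -0.048]
0.07 79 [ 0.403 -0.154] [ 0.473 -0.05 ]
0.08 90 [ 0.404 -0.16 ] [ 0.475 -0.048]
0.09 106 [ 0.408 -0.155] [ 0.473 -0.046]
0.11 12 [ 0.436 -0.092] [ 0.454 -0.048]
0.12 27 [ 0.433 -0.093] [ 0.454 -0.042]
0.13 21 [ 0.432 -0.054] [ 0.447 -0.039]
0.14 30 [ 0.43 
[... 161 characters left out ...]
161] [0.52  0.015]
0.21 165 [ 0.387 -0.161] [0.521 0.014]
scene cam [ 1.26759931 -0.13965992  1.13444164]
0.06 51 [ 0.418 -0.158] [ 0.473 -0.056]
0.07 46 [ 0.414 -0.157] [ 0.474 -0.056]
0.08 63 [ 0.416 -0.159] [ 0.473 -0.055]
0.09 171 [ 0.41  -0.158] [ 0.474 -0.054]
0.11 20 [ 0.438 -0.093] [ 0.47  -0.049]
0.12 40 [ 0.439 -0.102] [ 0.471 -0.047]
0.13 43 [ 0.439 -0.104] [ 0.472 -0.047]
0.14 47 [ 0.44  -0.104] [ 0.472 -0.044]
0.15 43 [ 0.438 -0.104] [ 0.473 -0.044]
0.16 29 [ 0.444 -0.102] [ 0.471 -0.045]
0.17 15 [ 0.436 -0.063] [ 0.452 -0.045]
0.18 5 [ 0.443 -0.061] [ 0.446 -0.059]
0.19 41 [ 0.402 -0.161] [0.518 0.014]
0.2 173 [ 0.395 -0.161] [0.521 0.016]
0.21 348 [ 0.437 -0.136] [0.52  0.016]
```

View pics/s3.png

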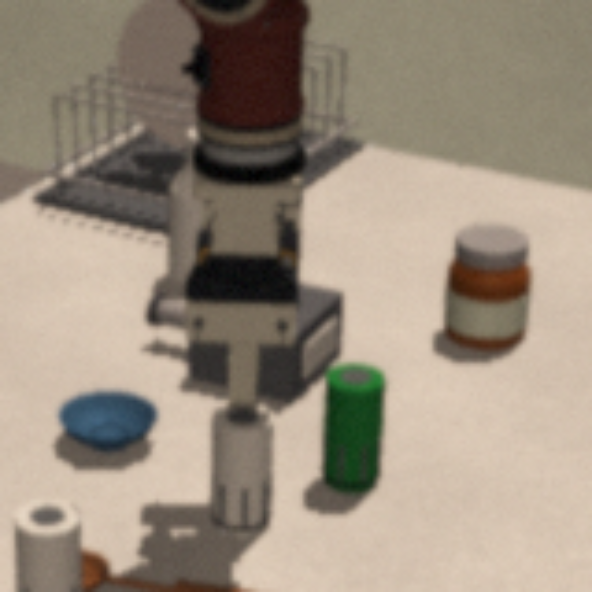

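The fingertips are really at z≈0.11 while the reported TCP z is 0.069, so the state reads about 4 cm low. The fingers closed above the cartridge, with nothing disturbed. I'll check this bias against the starting picture.

```bash
python3 -c "
from h import *
f=np.load('first.npz');t=[.293,-.579]
for n,d in (('scene',f['ad']),('side',f['bd'])):
  P=pts(d,vision.get_calibration(n));r=np.hypot(P[...,0]-t[0],P[...,1]-t[1])
  for z in np.arange(.15,.32,.01):
    m=(d>0)&(r<.09)&(P[...,2]>z)&(P[...,2]<z+.01);q=P[m]
    if len(q)>3: print(n,round(z,2),len(q),q.mean(0)[:2].round(3),q.min(0)[:2].round(3),q.max(0)[:2].round(3))
im,d,c=grab('wrist');P=pts(d,c);s=read_state();t=s['tcp_pos']
r=np.hypot(P[...,0]-t[0],P[...,1]-t[1])
m=(d>0)&(r<.04)&(P[...,2]>.1)&(P[...,2]<.12);print(np.sort(P[m][:,2])[[0,5,20,60,120]],t)
"
```

```text
scene 0.15 103 [ 0.324 -0.621] [ 0.251 -0.653] [ 0.35  -0.609]
scene 0.16 106 [ 0.321 -0.62 ] [ 0.251 -0.651] [ 0.351 -0.609]
scene 0.17 112 [ 0.322 -0.621] [ 0.253 -0.653] [ 0.352 -0.609]
scene 0.18 110 [ 0.323 -0.621] [ 0.255 -0.653] [ 0.35  -0.609]
scene 0.19 154 [ 0.314 -0.623] [ 0.246 -0.665] [ 0.35  -0.608]
scene 0.2 482 [ 0.308 -0.635] [ 0.249 -0.669] [ 0.349 -0.611]
scene 0.21 45 [ 0.283 -0.642] [ 0.267 -0.668] [ 0.29  -0.533]
scene 0.22 66 [ 0.29  -0.613] [ 0.261 -0.668] [ 0.324 -0.525]
scene 0.23 85 [ 0.294 -0.612] [ 0.267 -0.668] [ 0.327 -0.523]
scene 0.24 82 [ 0.292 -0.604] [ 0.267 -0.667] [ 0.327 -0.521]
scene 0.25 78 [ 0.292 -0.591] [ 0.262 -0.634] [ 0.326 -0.521]
scene 0.26 74 [ 0.295 -0.593] [ 0.266 -0.637] [ 0.326 -0.52 ]
scene 0.27 67 [ 0.294 -0.582] [ 0.264 -0.636] [ 0.327 -0.52 ]
scene 0.28 71 [ 0.291 -0.591] [ 0.265 -0.638] [ 0.329 -0.52 ]
scene 0.3 28 [ 0.317 -0.569] [ 0.255 -0.642] [ 0.358 -0.49 ]
scene 0.31 223 [ 0.318 -0.573] [ 0.269 -0.648] [ 0.361 -0.491]
side 0.15 96 [ 0.295 -0.612] [ 0.249 -0.658] [ 0.352 -0.601]
side 0.16 106 [ 0.293 -0.613] [ 0.248 -0.6
[... 330 characters left out ...]
 0.22 59 [ 0.29  -0.606] [ 0.261 -0.664] [ 0.328 -0.518]
side 0.23 66 [ 0.283 -0.594] [ 0.259 -0.664] [ 0.322 -0.515]
side 0.24 67 [ 0.285 -0.594] [ 0.257 -0.666] [ 0.327 -0.516]
side 0.25 69 [ 0.283 -0.588] [ 0.257 -0.664] [ 0.328 -0.514]
side 0.26 41 [ 0.274 -0.564] [ 0.257 -0.637] [ 0.318 -0.516]
side 0.27 23 [ 0.266 -0.523] [ 0.257 -0.532] [ 0.278 -0.511]
side 0.28 26 [ 0.266 -0.522] [ 0.257 -0.531] [ 0.278 -0.512]
side 0.29 18 [ 0.265 -0.521] [ 0.257 -0.531] [ 0.274 -0.512]
side 0.3 42 [ 0.267 -0.516] [ 0.228 -0.637] [ 0.359 -0.489]
side 0.31 106 [ 0.281 -0.532] [ 0.226 -0.629] [ 0.358 -0.49 ]
[0.10766891 0.10834424 0.10908847 0.11050055 0.11202183] [ 0.45328265 -0.07305811  0.06840732]
```

The bias is constant at +0.040 m (fingertips at 0.218 at the start against 0.178 reported). So I want a reported z of about 0.008. I'll reopen above the cartridge and go lower.

apply_moves(
  rows=[
    [[0,0,0],[0,0,0],0.9],
    [[0,0,0],[0,0,0],0.9],
    [[0,0,0],[0.1,0,0],0.9],
    [[0,0,0],[0,0,0],0.9],
    [[0,0,0],[0,0,-1],0.9],
    [[0,0,0],[0,0,-2],0.9],
    [[0,0,0],[0,0,-2],0.9],
    [[0,0,0],[0,0,-1],0.9],
  ],
)

```text
clock: 4.6
tcp_pos: [0.4537, -0.073, 0.0074]
orientation: [-3.055, -0.728, 0.003]
wrist_force: [-0.1, 0.7, 0.7]
width: 0.902
grip_force: 0.0
```

apply_moves(
  rows=[
    [[0,0,0],[0,0,0],0.3],
    [[0,0,0],[0,0,0],0.3],
    [[0,0,0],[0,0,0],0.3],
    [[0,0,0],[0,0,0],0.3],
    [[0,0,0],[0,0,0],0.3],
    [[0,0,0],[0,0,0],0.3],
    [[0,0,0],[0,0,1],0.3],
    [[0,0,0],[0,0,2],0.3],
  ],
  grip_force=30,
)

```text
clock: 5.6
tcp_pos: [0.453, -0.0728, 0.0384]
orientation: [-3.054, -0.728, 0.005]
wrist_force: [-0.0, -0.3, -3.5]
width: 0.472
grip_force: 30.0
```

Held, and the wrist reads 3.5 N, which suggests A is the spent one. Carrying it to above the pan.

apply_moves(
  rows=[
    [[0,0,0],[0,0,4],0.3],
    [[0,0,0],[1,0.5,4],0.3],
    [[0,0,0],[3.5,2.1,3.2],0.3],
    [[0,0,0],[4.2,2.5,0],0.3],
    [[0,0,0],[4.2,2.5,0],0.3],
    [[0,0,0],[4.2,2.5,0],0.3],
    [[0,0,0],[2.8,1.8,0],0.3],
    [[0,0,0],[1.2,0.8,0],0.3],
  ],
)

```text
clock: 6.6
tcp_pos: [0.6654, 0.0562, 0.1494]
orientation: [-3.053, -0.731, 0.004]
wrist_force: [0.4, -0.0, -3.9]
width: 0.474
grip_force: 30.0
```

```bash
python3 -c "
from h import *
s=read_state();print(s['tcp_pos'],s['wrist_force'])
for n in ('scene','side'):
  im,d,c=grab(n);P=pts(d,c);r=np.hypot(P[...,0]-.665,P[...,1]-.054)
  m=(d>0)&(r<.065)&(P[...,2]>.11)&(P[...,2]<.13);q=P[m];print(n,'pan',len(q),q.min(0),q.max(0),np.percentile(q[:,2],[10,50]))
  m=(d>0)&(r<.04)&(P[...,2]>.14)&(P[...,2]<.17);q=P[m];print(n,'cart',len(q),q.min(0),q.max(0))
im[:150]
cv2.imwrite('pics/s4.png',cv2.resize(im[150:310,200:360],None,fx=3.6,fy=3.6)[:,:,::-1])
"
```

```text
[0.66541051 0.05618796 0.14936078] [ 0.36961888 -0.0337777  -3.88410747]
scene pan 895 [0.62170041 0.00499624 0.11286651] [0.7130883  0.10034061 0.12950277] [0.11809773 0.12099668]
scene cart 103 [0.66050941 0.03287187 0.1425707 ] [0.68509521 0.07573421 0.16994138]
side pan 498 [0.6164949  0.00278585 0.11443147] [0.71398726 0.1042599  0.12904071] [0.1183454 0.1207154]
side cart 152 [0.64011578 0.04222546 0.14209898] [0.68351784 0.08217452 0.16996821]
```

View pics/s4.png

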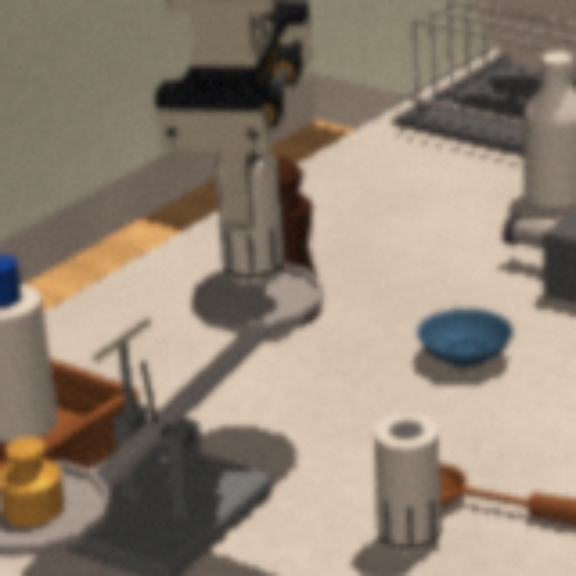

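The side crop shows the cartridge hanging upright over the pan, at (250,230) against the pan at (258,295). I'll lower it gently, taking the pan down with it.

apply_moves(
  rows=[
    [[0,0,0],[0.1,0,-1],0.3],
    [[0,0,0],[0,-0.1,-0.8],0.3],
    [[0,0,0],[0,0,-0.4],0.3],
    [[0,0,0],[0,0,-0.4],0.3],
    [[0,0,0],[0,0,-0.5],0.3],
    [[0,0,0],[0,0,-0.6],0.3],
    [[0,0,0],[0,0,-0.6],0.3],
    [[0,0,0],[0,0,-0.4],0.3],
  ],
)

```text
clock: 7.7
tcp_pos: [0.6669, 0.0526, 0.1033]
orientation: [3.056, 0.728, 0.001]
wrist_force: [-0.3, -1.8, -1.2]
width: 0.474
grip_force: 30.0
```

apply_moves(
  rows=[
    [[0,0,0],[0,0,-0.2],0.3],
    [[0,0,0],[0,0,-0.2],0.3],
    [[0,0,0],[0,0,0],0.3],
    [[0,0,0],[0,0,0],0.52],
    [[0,0,0],[0,0,0],0.6],
    [[0,0,0],[0,0,0],0.8],
    [[0,0,0],[0,0,0],0.9],
    [[0,0,0],[0,0,0],0.9],
  ],
)

```text
clock: 8.7
tcp_pos: [0.6667, 0.053, 0.0998]
orientation: [-3.056, -0.728, -0.0]
wrist_force: [-0.3, -0.3, -0.6]
width: 0.869
grip_force: 0.0
```

```bash
python3 -c "
from h import *
s=read_state();print(s['tcp_pos'],s['wrist_force'],s['width'])
for n in ('scene','side'):
  im,d,c=grab(n);P=pts(d,c);r=np.hypot(P[...,0]-.665,P[...,1]-.054)
  m=(d>0)&(r<.065)&(r>.03)&(P[...,2]>.07)&(P[...,2]<.13);q=P[m];print(n,'pan',len(q),q.min(0),q.max(0),np.percentile(q[:,2],[10,50]))
  for z in (.105,.15):
    m=(d>0)&(r<.035)&(P[...,2]>z)&(P[...,2]<z+.02);q=P[m];print(n,'cart',len(q),q.min(0),q.max(0))
cv2.imwrite('pics/s5.png',cv2.resize(im[150:310,200:360],None,fx=3.6,fy=3.6)[:,:,::-1])
"
```

```text
[0.6666529  0.05298368 0.09977959] [-0.30359586 -0.33634752 -0.62589162] 0.8692288354465126
scene pan 518 [0.63003823 0.00488762 0.07034938] [0.71153984 0.11836286 0.10019144] [0.08559432 0.09017005]
scene cart 93 [0.65870077 0.02965925 0.10531723] [0.6854091  0.07337445 0.1247866 ]
scene cart 76 [0.67223735 0.03216229 0.15007915] [0.68578602 0.07075374 0.16954054]
side pan 348 [0.61463354 0.0052195  0.07015121] [0.71651875 0.11805109 0.09840727] [0.07635114 0.08958332]
side cart 116 [0.64064697 0.03688033 0.10501734] [0.68030607 0.07830271 0.12462402]
side cart 60 [0.64215186 0.04020692 0.150514  ] [0.65489777 0.07271456 0.16991055]
```

View pics/s5.png

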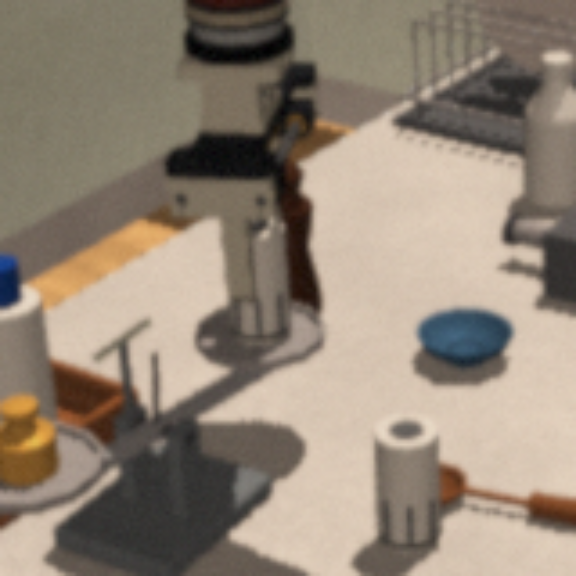

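The pan stays down after release with the needle side up, so A is the spent one and is already where it belongs. B is dry. I'll lift off and go to B.

apply_moves(
  rows=[
    [[0,0,0],[0,0,1.5],0.9],
    [[0,0,0],[0,0,3],0.9],
    [[0,0,0],[0,0,4],0.9],
    [[0,0,0],[-3,1,0.5],0.9],
    [[0,0,0],[-5,1.6,0],0.9],
    [[0,0,0],[-5,1.7,0],0.9],
    [[0,0,0],[-3,1.1,-2],0.9],
    [[0,0,0],[-1,0.3,-2],0.9],
  ],
)

```text
clock: 9.8
tcp_pos: [0.4954, 0.1113, 0.1512]
orientation: [-3.055, -0.732, -0.004]
wrist_force: [0.6, -1.3, 0.1]
width: 0.899
grip_force: 0.0
```

```bash
python3 -c "
from h import *
im,d,c=grab('wrist');s=read_state();P=pts(d,c);t=s['tcp_pos'];print(t)
r=np.hypot(P[...,0]-t[0],P[...,1]-t[1])
m=(d>0)&(P[...,2]>.083)&(P[...,2]<.098)&(r<.06);q=P[m];print(len(q),q.mean(0),cv2.minEnclosingCircle(q[:,:2].astype(np.float32)))
"
```

```text
[0.49263905 0.11074548 0.14844227]
2334 [0.49869948 0.11164167 0.09058825] ((0.4977360665798187, 0.11122530698776245), 0.022097308188676834)
```

apply_moves(
  rows=[
    [[0,0,0],[0.1,0.1,-3],0.9],
    [[0,0,0],[0,0,-4],0.9],
    [[0,0,0],[0,0,-4],0.9],
    [[0,0,0],[0,0,-2],0.9],
    [[0,0,0],[0,0,-1],0.9],
    [[0,0,0],[0,0,0],0.9],
    [[0,0,0],[0,0,0],0.3],
    [[0,0,0],[0,0,0],0.3],
  ],
  grip_force=40,
)

```text
clock: 10.85
tcp_pos: [0.4984, 0.111, 0.0107]
orientation: [-3.056, -0.728, -0.003]
wrist_force: [-0.1, -1.0, -0.2]
width: 0.737
grip_force: 0.0
```

apply_moves(
  rows=[
    [[0,0,0],[0,0,0],0.3],
    [[0,0,0],[0,0,0],0.3],
    [[0,0,0],[0,0,0],0.3],
    [[0,0,0],[0,0,0],0.3],
    [[0,0,0],[0,0,2],0.3],
    [[0,0,0],[0,0,3],0.3],
    [[0,0,0],[0,0,3],0.3],
    [[0,0,0],[0,0,3],0.3],
  ],
  grip_force=40,
)

```text
clock: 11.85
tcp_pos: [0.4969, 0.1107, 0.1202]
orientation: [-3.056, -0.728, 0.002]
wrist_force: [-0.3, -0.1, -1.3]
width: 0.476
grip_force: 40.0
```

B weighs 1.3 N, so it is dry. Moving over the housing.

apply_moves(
  rows=[
    [[0,0,0],[0.5,-4,0],0.3],
    [[0,0,0],[0.8,-5.6,0],0.3],
    [[0,0,0],[0.8,-5.6,0],0.3],
    [[0,0,0],[0.8,-5.6,0],0.3],
    [[0,0,0],[0.8,-5.6,0],0.3],
    [[0,0,0],[0.8,-5.6,0],0.3],
    [[0,0,0],[0.8,-5.6,0],0.3],
    [[0,0,0],[0.7,-3.4,0],0.3],
  ],
)

```text
clock: 12.85
tcp_pos: [0.556, -0.3032, 0.1188]
orientation: [3.057, 0.722, -0.004]
wrist_force: [0.3, 0.2, -1.8]
width: 0.473
grip_force: 40.0
```

```bash
python3 -c "
from h import *
im,d,c=grab('wrist','w6.png');s=read_state();P=pts(d,c);t=s['tcp_pos'];print(t,s['orientation'])
r=np.hypot(P[...,0]-.556,P[...,1]+.3)
m=(d>0)&(P[...,2]>.055)&(P[...,2]<.066)&(r<.08);q=P[m];print(len(q),q.mean(0),cv2.minAreaRect(q[:,:2].astype(np.float32)))
b,bd,bc=grab('scene');Q=pts(bd,bc);r=np.hypot(Q[...,0]-.556,Q[...,1]+.3)
for z in (.105,.12):
  m=(bd>0)&(Q[...,2]>z)&(Q[...,2]<z+.015)&(r<.04);q=Q[m];print('cart',len(q),q.min(0),q.max(0))
x=cv2.resize(b[170:290,140:280],(560,480),interpolation=cv2.INTER_CUBIC)
cv2.imwrite('pics/w6.png',np.hstack([cv2.resize(im,(240,180)).repeat(1,0),]) [:,:,::-1]) if 0 else cv2.imwrite('pics/w6.png',im[:,:,::-1])
"
```

```text
[ 0.55618696 -0.30907281  0.11857224] [ 3.05364532  0.71253957 -0.00326495]
8752 [ 0.57280015 -0.29037248  0.06041565] ((0.5594939589500427, -0.2988598942756653), (0.09639088064432144, 0.09630273282527924), 3.2482707500457764)
cart 12 [ 0.55341665 -0.32341975  0.11204055] [ 0.57344872 -0.28903273  0.11916042]
cart 76 [ 0.5488704  -0.33195896  0.12016891] [ 0.57671301 -0.28798501  0.13481325]
```

View pics/w6.png

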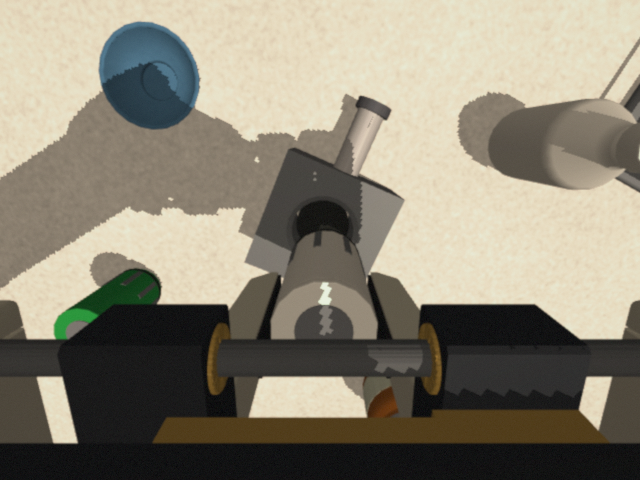

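The wrist view shows B held upright with the socket (322,218) behind it. The housing centre measures (0.559,-0.299) and the arm is still settling. I'll descend a little, let it settle and check again.

apply_moves(
  rows=[
    [[0,0,0],[0,0,0],0.3],
    [[0,0,0],[0,0,-1],0.3],
    [[0,0,0],[0,0,-1],0.3],
    [[0,0,0],[0,0,-0.8],0.3],
    [[0,0,0],[0,0,0],0.3],
    [[0,0,0],[0,0,0],0.3],
    [[0,0,0],[0,0,0],0.3],
    [[0,0,0],[0,0,0],0.3],
  ],
)

```text
clock: 13.95
tcp_pos: [0.5578, -0.2993, 0.0921]
orientation: [3.056, 0.728, 0.001]
wrist_force: [-0.0, 0.6, -1.8]
width: 0.472
grip_force: 40.0
```

```bash
python3 -c "
from h import *
im,d,c=grab('wrist');s=read_state();P=pts(d,c);t=s['tcp_pos'];print(t,s['orientation'],s['wrist_force'])
r=np.hypot(P[...,0]-.558,P[...,1]+.3)
m=(d>0)&(P[...,2]>.055)&(P[...,2]<.066)&(r<.08);q=P[m];print(len(q),cv2.minAreaRect(q[:,:2].astype(np.float32)))
for z0 in np.arange(.15,.175,.005):
  m=(d>0)&(P[...,2]>z0)&(P[...,2]<z0+.005)&(r<.022);m[:,:285]=0;m[:,365:]=0;q=P[m]
  if len(q)>50:print('top',z0,len(q),q[:,2].mean(),cv2.minEnclosingCircle(q[:,:2].astype(np.float32)))
"
```

```text
[ 0.55773584 -0.29922953  0.09200604] [3.05581230e+00 7.28034062e-01 6.12457262e-04] [ 0.21182342 -0.30792866 -1.45957001]
9694 ((0.559638500213623, -0.29886317253112793), (0.09620870649814606, 0.09621789306402206), 3.299959182739258)
top 0.15 145 0.15261544467665078 ((0.5758832097053528, -0.2980828881263733), 0.011549047194421291)
top 0.155 148 0.15751469401129956 ((0.5758056640625, -0.2976168096065521), 0.011431064456701279)
top 0.16 174 0.16239970469350398 ((0.5750061273574829, -0.2960470914840698), 0.012145662680268288)
top 0.165 191 0.16735294754738145 ((0.5751500129699707, -0.2955538332462311), 0.011862807907164097)
top 0.17 4174 0.1729101328178298 ((0.5622269511222839, -0.2963838577270508), 0.018265143036842346)
```

apply_moves(
  rows=[
    [[0,0,0],[0.2,0,0],0.3],
    [[0,0,0],[0,0,-0.8],0.3],
    [[0,0,0],[0,0,-0.7],0.3],
    [[0,0,0],[0,0,-0.6],0.3],
    [[0,0,0],[0,0,-0.6],0.3],
    [[0,0,0],[0,0,-0.6],0.3],
    [[0,0,0],[0,0,-0.2],0.3],
    [[0,0,0],[0,0,0],0.3],
  ],
  grip_force=50,
)

```text
clock: 15.0
tcp_pos: [0.5596, -0.2991, 0.0566]
orientation: [-3.056, -0.728, 0.0]
wrist_force: [-0.6, 0.6, -1.4]
width: 0.473
grip_force: 50.0
```

apply_moves(
  rows=[
    [[0,0,0],[0,0,-0.2],0.3],
    [[0,0,0],[0,0,-0.2],0.3],
    [[0,0,0],[0,0,-0.2],0.3],
    [[0,0,0],[0,0,-0.2],0.3],
    [[0,0,0],[0,0,-0.1],0.3],
    [[0,0,0],[0,0,-0.1],0.3],
    [[0,0,0],[0,0,-0.1],0.3],
    [[0,0,0],[0,0,-0.1],0.3],
  ],
)

```text
clock: 16.0
tcp_pos: [0.5598, -0.2992, 0.0461]
orientation: [3.056, 0.728, 0.001]
wrist_force: [-2.0, 1.1, 9.4]
width: 0.472
grip_force: 50.0
```

apply_moves(
  rows=[
    [[0,0,0],[0,0,-0.1],0.3],
    [[0,0,0],[0,0,-0.1],0.3],
    [[0,0,0],[0,0,-0.1],0.3],
    [[0,0,0],[0,0,-0.1],0.3],
    [[0,0,0],[0,0,-0.1],0.3],
    [[0,0,0],[0,0,-0.1],0.3],
    [[0,0,0],[0,0,-0.1],0.3],
    [[0,0,0],[0,0,-0.1],0.3],
  ],
)

```text
clock: 17.0
tcp_pos: [0.5599, -0.2992, 0.0391]
orientation: [3.056, 0.728, 0.001]
wrist_force: [-2.8, 1.7, 10.3]
width: 0.474
grip_force: 50.0
```

apply_moves(
  rows=[
    [[0,0,0],[0,0,-0.05],0.3],
    [[0,0,0],[0,0,-0.05],0.3],
    [[0,0,0],[0,0,-0.05],0.3],
    [[0,0,0],[0,0,-0.05],0.3],
    [[0,0,0],[0,0,-0.05],0.3],
    [[0,0,0],[0,0,-0.05],0.3],
    [[0,0,0],[0,0,0],0.3],
    [[0,0,0],[0,0,0],0.3],
  ],
)

```text
clock: 18.0
tcp_pos: [0.5599, -0.2992, 0.0361]
orientation: [3.056, 0.728, 0.001]
wrist_force: [-2.6, 1.5, 10.1]
width: 0.474
grip_force: 50.0
```

apply_moves(
  rows=[
    [[0,0,0],[0,0,-0.05],0.3],
    [[0,0,0],[0,0,-0.05],0.3],
    [[0,0,0],[0,0,-0.05],0.3],
    [[0,0,0],[0,0,0],0.3],
    [[0,0,0],[0,0,0],0.3],
    [[0,0,0],[0,0,0],0.3],
    [[0,0,0],[0,0,0],0.3],
    [[0,0,0],[0,0,0],0.3],
  ],
)

```text
clock: 19.0
tcp_pos: [0.5598, -0.2992, 0.0345]
orientation: [3.056, 0.728, 0.001]
wrist_force: [-2.6, 1.0, 10.5]
width: 0.474
grip_force: 50.0
```

apply_moves(
  rows=[
    [[0,0,0],[0,0,-0.05],0.3],
    [[0,0,0],[0,0,0],0.3],
    [[0,0,0],[0,0,-0.05],0.3],
    [[0,0,0],[0,0,0],0.3],
    [[0,0,0],[0,0,0],0.3],
    [[0,0,0],[0,0,0],0.3],
    [[0,0,0],[0,0,0],0.3],
    [[0,0,0],[0,0,0],0.3],
  ],
)

```text
clock: 20.0
tcp_pos: [0.5599, -0.2992, 0.0338]
orientation: [3.055, 0.728, 0.001]
wrist_force: [-2.6, 2.5, 10.8]
width: 0.47
grip_force: 50.0
```

apply_moves(
  rows=[
    [[0,0,0],[0,0,-0.05],0.3],
    [[0,0,0],[0,0,0],0.3],
    [[0,0,0],[0,0,-0.05],0.3],
    [[0,0,0],[0,0,0],0.3],
    [[0,0,0],[0,0,0],0.3],
    [[0,0,0],[0,0,0],0.3],
    [[0,0,0],[0,0,0],0.3],
    [[0,0,0],[0,0,0],0.3],
  ],
)

```text
clock: 21.0
tcp_pos: [0.56, -0.2991, 0.0338]
orientation: [3.055, 0.728, 0.001]
wrist_force: [-4.3, 2.0, 15.8]
width: 0.472
grip_force: 50.0
```

```bash
python3 -c "
from h import *
im,d,c=grab('wrist');s=read_state();P=pts(d,c);print(s['tcp_pos'],s['wrist_force'])
r=np.hypot(P[...,0]-.5596,P[...,1]+.299)
m=(d>0)&(P[...,2]>.1)&(P[...,2]<.13)&(r<.03);m[:,:285]=0;m[:,365:]=0;z=P[m][:,2];print(np.percentile(z,[50,70,90]))
m=(d>0)&(P[...,2]>.055)&(P[...,2]<.066)&(r<.08)&(r>.035);print(np.median(P[m][:,2]))
"
```

```text
[ 0.55994437 -0.29916047  0.03374225] [-3.92169786  2.1539457  14.85768956]
[0.1145067  0.11492377 0.11546515]
0.06055517142618907
```

Hard stop reached: the position holds while the force rises to about 16 N, and the top is at 0.114 as expected. Unload, release and retreat.

apply_moves(
  rows=[
    [[0,0,0],[0,0,0.1],0.3],
    [[0,0,0],[0,0,0.1],0.3],
    [[0,0,0],[0,0,0.1],0.3],
    [[0,0,0],[0,0,0],0.52],
    [[0,0,0],[0,0,0],0.7],
    [[0,0,0],[0,0,0],0.9],
    [[0,0,0],[0,0,0],0.9],
    [[0,0,0],[0,0,0],0.9],
  ],
)

```text
clock: 22.05
tcp_pos: [0.5596, -0.2991, 0.0331]
orientation: [-3.056, -0.728, 0.0]
wrist_force: [-0.3, 0.0, -0.1]
width: 0.882
grip_force: 0.0
```

apply_moves(
  rows=[
    [[0,0,0],[0,0,0],0.9],
    [[0,0,0],[0,0,1],0.9],
    [[0,0,0],[0,0,2],0.9],
    [[0,0,0],[0,0,4],0.9],
    [[0,0,0],[0,0,5],0.9],
    [[0,0,0],[-1,0,2],0.9],
    [[0,0,0],[-1,0,0],0.9],
    [[0,0,0],[0,0,0],0.9],
  ],
)

```text
clock: 23.05
tcp_pos: [0.5371, -0.2991, 0.1716]
orientation: [-3.054, -0.726, 0.006]
wrist_force: [0.5, -0.3, 0.3]
width: 0.899
grip_force: 0.0
```

```bash
python3 -c "
from h import *
s=read_state();print(s['tcp_pos'],s['wrist_force'],s['clock'])
im,d,c=grab('wrist');P=pts(d,c);r=np.hypot(P[...,0]-.5596,P[...,1]+.299)
m=(d>0)&(P[...,2]>.105)&(P[...,2]<.125)&(r<.03);q=P[m];print(len(q),np.percentile(q[:,2],[5,50,95]),cv2.minEnclosingCircle(q[:,:2].astype(np.float32)))
for n in ('scene','side'):
  im,d,c=grab(n);P=pts(d,c);r=np.hypot(P[...,0]-.665,P[...,1]-.054)
  m=(d>0)&(r<.045)&(r>.03)&(P[...,2]>.07)&(P[...,2]<.13);q=P[m];print('pan',len(q),np.median(q[:,2]))
  m=(d>0)&(r<.04)&(P[...,2]>.165)&(P[...,2]<.2);q=P[m];print('top',len(q),q.mean(0),cv2.minEnclosingCircle(q[:,:2].astype(np.float32)))
  if n=='scene': cv2.imwrite('pics/end.png',im[:,:,::-1])
"
```

```text
[ 0.53705602 -0.29912067  0.17161902] [ 0.53732416 -0.3243402   0.25018418] 23.05
2504 [0.11333942 0.11467044 0.11590671] ((0.5595231652259827, -0.2985849976539612), 0.022049138322472572)
pan 430 0.09005850885054809
top 331 [0.6662405  0.05041691 0.17794459] ((0.663060188293457, 0.05202671140432358), 0.023525414988398552)
pan 194 0.0891343710980885
top 177 [0.66098751 0.05946006 0.17580699] ((0.6646169424057007, 0.05479460954666138), 0.025550950318574905)
```

View pics/end.png

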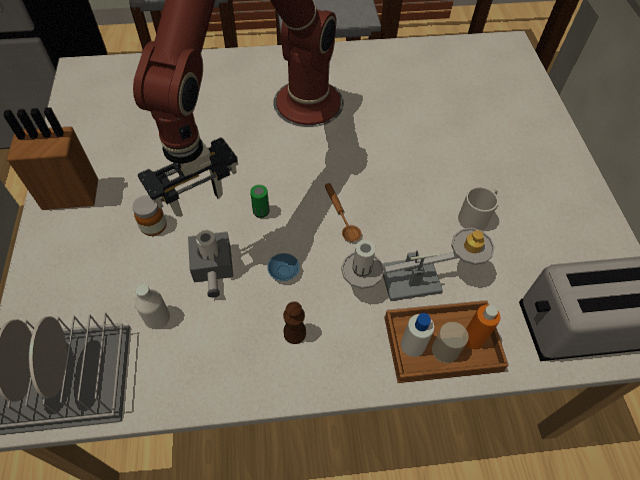

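B stands in the housing (207,243), A stands on the lowered pan (365,258), and the bystanders are where they were. Handing in.

```bash
python3 -c "
from h import *
print(workorder.hand_in())"
```

```text
the job is handed in; nothing more can be done
None
```

I handed the job in at about 23 s of the 69 s allowed: the dry cartridge (B) is fully home in the housing, pushed with about 18 N at most by the wrist readings, and the spent one (A) stands on the pan, holding that side down.

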